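# Tidy the roller's tools into the shaped tray

## Robot

A 6-joint arm with a two-finger parallel gripper is mounted at the origin on the work surface. World frame = base frame: x ahead of the robot, y to its left, z up, the work surface at z = 0. Lengths are in m, angles in rad, forces in N, time in s.
With the tool pointing down it reaches from about 0.275 to 0.85 m from the base axis. Payload 5.2 kg.
Tool frame: the origin (TCP) lies midway between the tips of the shut fingers; the grasp point (between the pads) lies 19 mm behind it; z points along the fingers, y is the line along which they close (so a half turn about z gives the same grasp; the last joint's range is limited). The gripper opens to 85 mm and grips with 20 to 120 N. Pads are 22 mm wide; open, the fingers measure 114 mm over their backs; the gripper's body (76 mm by 85 mm) begins 54 mm behind the grasp point. The pads swing forward as they close: fully open they stand 13 mm farther back than shut.
Start: joints at [-1.54, 0.259, 1.535, -0, 1.348, -0.203], TCP at [0.127, -0.535, 0.231] pointing down, gripper open.
Joint ranges: [-3.14, 3.14], [-0.91, 2.08], [0.19, 2.58], [-1.22, 4.36], [0.22, 2.71], [-3.12, 3.12]. Speed limits (rad/s): [2.57, 2.57, 3.14, 3.14, 3.14, 3.14].

## Interface

Orientations are given as a unit quaternion [w, x, y, z].
In Python, from bench import ctrl, get_image, camera_model, workorder gives the robot as it stands. The module is installed in compiled form; this text tells all that it offers.
- The arm moves only by the tool arm_command, never from a script. Its argument "plan" is a list that holds one entry, the list of rows, each a list of 5 numbers: the shift along the tool's x, y, z in mm, then the turn about the tool's z in rad, then the finger opening in mm, from 0 to 85.4. A call has 1 to 20 rows; each row is the pose to reach, as a shift and turn from the pose commanded when the call began, along the tool's axes at that moment; what a row does not reach only later rows make up. A row lasts 1/8 s, in which the tool goes at most 62.5 mm and 10.7 degrees, less where a joint would pass 70% of its speed; a pose out of reach is approached as far as the arm can. A call with a gripper value outside its range is refused whole. The fingers move at their own pace and stop on an object; "grip_force" is the grip in N (left out, the last holds). Time passes only in rows, so rows that repeat a pose let the fingers close. It gives the time, the measured TCP pose, the force, the opening and the grip force at its end, in the units of the state.
- ctrl.get_state(): the state, without advancing time (a new reading comes with each control period).
- get_image(name): name is "scene" or "side" or "wrist"; returns (picture, depth): 384x512x3 uint8, red, green, blue; 384x512 float32, m along the optical axis (not along the pixel's ray), 0 where there is no reading.
- camera_model(name): a dict with "fx", "fy", "cx", "cy" (pixels), "T" (4x4, takes a point from camera to world coordinates); the wrist camera has in their place "hand_eye" (4x4, takes a point from camera to tool coordinates, whose origin is the TCP and whose axes are the flange's). Camera axes: x right, y down, z forward; pixel columns grow to the right and rows downward; lengths in m; the calibration is good to about 2 mm. A picture is of the moment at which its call begins: read the wrist's pose just before it. camera_model takes no time and is no camera call.
- workorder.sign_off(): hands the job in; it is judged then, once.
The state is a dict: "time": time; "qpos": joint angles; "dq": joint speeds; "joint_efforts": joint torques, N m; "tcp_pos": TCP position; "ee_rot": TCP orientation; "force": force on the tool from outside, world axes, zero at the start; "wrist_torque": the same for the moment, N m; "width": finger opening in m; "grasp_force": force on a finger pad.
Only numpy, scipy, OpenCV 4.12 (cv2) and the standard library are available. Lean on these libraries where they do the work, as an engineer would, in place of code of your own. Each camera call takes 0.05 s, during which the arm holds its last target. There are 200 camera calls.

## Task

Put the cigar roller's tools away in the shaped tray: the brush, which has been left in the ring gauge's compartment, into its own slim compartment, and the ring gauge (the plate with holes) and the leaf knife from the bench into theirs, each lying flat on the tray floor with its wide end (bristles, blade, big holes) in the wide end of its compartment. Set them down, do not drop them, and leave the steel rule, the water bottle and the paste pot where they are.

Things in the scene. Friction and masses are not known exactly. Their poses are not given: they have to be found in the camera images.
- tray: Fixed plywood tool tray, base 240 x 224 x 4 mm, ribs 6 mm thick and 10 mm high (tops 14 mm above the bench) round four compartments; finger gaps in the ribs. Origin: centre of underside. Compartment centres in tray x, y (mm): gauge (-32, 70), knife (-32, -20), rule (-32, -83), all along tray x, wide end +x; brush (86, 5), along tray y, wide end +y.
- gauge_place (a point): Centre of the ring gauge's compartment, on the tray floor (4 mm above the bench); axes as the tray's. Inside it is 142 mm long (tray x) and 56 mm wide from 39 mm on, 42 mm wide before -7 mm; between -7 and +39 mm (tray x from this point) the side ribs are missing, for the fingers. The brush starts in it.
- gauge_place_head (a point): Point on the tray floor 65 mm from gauge_place along tray +x, where the middle of the gauge's wide end belongs.
- knife_place (a point): Centre of the knife's compartment, on the tray floor; axes as the tray's. Inside 148 mm long (tray x), 54 mm wide from +13 mm on (blade), 28 mm wide before -33 mm (handle); finger gap from -33 to +13 mm.
- knife_place_head (a point): Point on the tray floor 68 mm from knife_place along tray +x, where the nose of the blade belongs.
- brush_place (a point): Centre of the brush's compartment, on the tray floor; axes as the tray's (the compartment lies along tray y). Inside 142 mm long, 36 mm wide from +10 mm on (bristle end, tray +y), 24 mm wide before -37 mm (handle); finger gap from -37 to +10 mm along tray y.
- brush_place_head (a point): Point on the tray floor 65 mm from brush_place along tray +y, where the bristle end belongs.
- gauge: Ring gauge: flat aluminium plate 130 mm long, 10 mm thick with four round holes; one half (x 0 to 65 mm) is 46 mm wide, the other (x -65 to 0) 32 mm. Origin at mid-length on the underside; z up. x towards the wide end. Good grip: across the wide half at x = +16 mm. Starts on the bench.
- gauge_head (a point): Middle of the gauge's wide end, underside (x = +65 mm).
- knife: Leaf knife, 136 mm long: wooden handle 18 wide, 14 high, from x = -68 to +10 mm, and a flat round-nosed steel blade 44 wide, 4 thick, to x = +68. Origin at mid-length on the underside; z up. x towards the blade. Good grip: across the handle at x = -10 mm. Starts on the bench.
- knife_head (a point): Nose of the knife's blade, underside (x = +68 mm).
- brush: Flat paste brush, 130 mm long, 12 mm thick: wooden handle 14 wide from x = -65 to +15 mm, steel ferrule 22 wide to +36, stiff dark bristles 26 wide to +65. Origin at mid-length on the underside; z up. x towards the bristles. Good grip: across the handle at x = -15 mm. Starts in the ring gauge's compartment, bristles in the narrow end (tray -x).
- brush_head (a point): Middle of the bristle end, underside (x = +65 mm).
- rule: Bystander: flat steel rule 120 x 20 x 4 mm already in its compartment of the tray, loose. Origin: centre of the underside.
- mister: Bystander: tall clear water bottle with black cap, 62 mm across, 190 mm high, loose on the bench. Origin: centre of the underside.
- pot: Bystander: low white paste pot, 68 mm across, 60 mm high, loose on the bench. Origin: centre of the underside.
Things that resemble listed ones, but are neither listed nor needed, are in the scene too. There is more than one size of the brush; the one meant has the size given above. Leave any green look-alike of the knife alone.

How it is judged:
At the end, for the whole second after the job is handed in: Gauge, knife and brush each lie at rest in their own compartment: middle and wide-end points both within 12 mm (horizontally) of the places given, underside within 3 mm of the tray floor, tilted less than 0.05 rad; the rule within 15 mm, and bottle and pot within 30 mm, of where they started (horizontal distance between gauge and gauge_place below 0.012 m and horizontal distance between gauge_head and gauge_place_head below 0.012 m and z of gauge in the frame of gauge_place between -0.003 and 0.003 m and angle between each of gauge, knife, brush's own z axis and vertical below 0.05 rad and linear speed of each of gauge, knife, brush below 0.02 m/s and horizontal distance between knife and knife_place below 0.012 m and horizontal distance between knife_head and knife_place_head below 0.012 m and z of knife in the frame of knife_place between -0.003 and 0.003 m and horizontal distance between brush and brush_place below 0.012 m and horizontal distance between brush_head and brush_place_head below 0.012 m and z of brush in the frame of brush_place between -0.003 and 0.003 m and distance of rule from where it was at the start of the episode below 0.015 m and distance of each of mister, pot from where it was at the start of the episode below 0.03 m); the robot touches nothing.
It fails at once if the tall water bottle is shoved more than 30 mm or tipped (distance of mister from where it was at the start of the episode above 0.03 m or angle between mister's own z axis and vertical above 0.3 rad).
It fails at once if the paste pot is shoved more than 30 mm or tipped (distance of pot from where it was at the start of the episode above 0.03 m or angle between pot's own z axis and vertical above 0.3 rad).
It fails at once if the steel rule is moved more than 15 mm in its compartment (distance of rule from where it was at the start of the episode above 0.015 m).
It fails at once if the gauge, knife or brush is let fall from a height (over 0.8 m/s out of the fingers, about 30 mm of fall) ((linear speed of gauge above 0.8 m/s and contact force between the fingers and gauge below 0.01 N) or (linear speed of knife above 0.8 m/s and contact force between the fingers and knife below 0.01 N) or (linear speed of brush above 0.8 m/s and contact force between the fingers and brush below 0.01 N)).
It also fails if it takes over 70 s, if anything falls off the work surface, if the arm or the gripper's body presses on something with over 40 N, if the wrist force passes 120 N, or if a joint passes its speed limit or range.

## Working session

There is one attempt and no reset: what is moved stays moved. The work goes in short steps, Python scripts to look and compute and a tool call to move; the robot and the scene stay as the last step left them, time stands still between calls to the robot, and variables do not carry over. Pictures are saved under pics/ and viewed, at most 10 in all, crops included, and the job is handed in when it is done.

Besides the shell and the picture viewer there is one more tool, called after "Emit:" as name(argument=value, ...), one argument or row to a line, values as JSON. arm_command: Moves the arm, as the interface text tells. Its arguments: {"type":"object","properties":{"plan":{"type":"array","items":{"type":"array","items":{"type":"array","items":{"type":"number"}}}},"grip_force":{"type":"number"}},"required":["plan"]}

```bash
mkdir -p pics; python3 - <<'E'
from bench import ctrl,get_image,camera_model
import cv2,numpy as np
s=ctrl.get_state();print(s['time'],s['tcp_pos'],s['ee_rot'],s['width'])
for n in("scene","side"):
    im,d=get_image(n);np.savez(f"pics/{n}0.npz",im=im,d=d);cv2.imwrite(f"pics/{n}0.png",cv2.cvtColor(im,cv2.COLOR_RGB2BGR))
    m=camera_model(n);print(n,m['fx'],m['cx'],m['cy'],np.round(m['T'],3).tolist())
print(camera_model("wrist"))
E
```

```text
0.0 [ 0.12741486 -0.53449723  0.23045978] [-9.23973156e-04  9.93175252e-01  1.16627859e-01  8.25749881e-05] 0.08562103296626031
scene 456.37096646991847 252.29556874625854 188.57906514171572 [[-0.777, 0.506, -0.376, 1.019], [0.63, 0.608, -0.484, 0.57], [-0.016, -0.613, -0.79, 1.064], [0.0, 0.0, 0.0, 1.0]]
side 399.3757348916505 256.75530153108343 192.35062298717682 [[-0.878, -0.266, 0.398, 0.152], [-0.478, 0.521, -0.707, 0.619], [-0.02, -0.811, -0.585, 0.602], [0.0, 0.0, 0.0, 1.0]]
{'fx': 344.8904293616851, 'fy': 344.8904293616851, 'cx': 253.47084568494057, 'cy': 192.53981277951863, 'hand_eye': array([[ 1.01439286e-03, -9.46880245e-01, -3.21584782e-01,
         8.26009561e-02],
       [ 9.99999144e-01,  1.22620608e-03, -4.56110898e-04,
         3.92995786e-04],
       [ 8.26211614e-04, -3.21584045e-01,  9.46880679e-01,
        -1.42220196e-01],
       [ 0.00000000e+00,  0.00000000e+00,  0.00000000e+00,
         1.00000000e+00]])}
```

View pics/scene0.png

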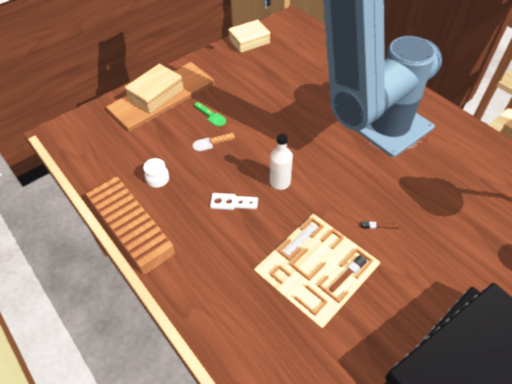

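View pics/side0.png

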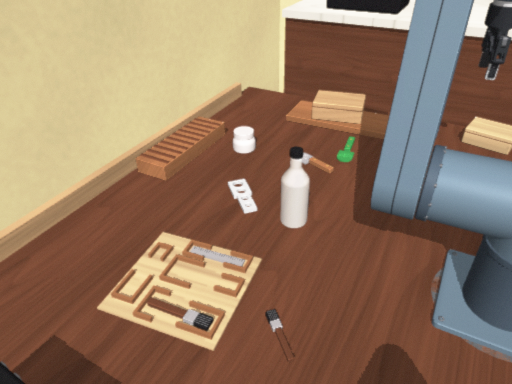

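The scene picture shows the tray with corners near (315,215), (379,263), (323,322) and (257,268). The brush lies in the tray at (350,272) with its bristles at (360,262), and the rule is at (300,240). On the bench are the gauge (234,202), the knife (213,142), the bottle (281,165) and the pot (156,173). The small decoy brush is at (378,225) and the green decoy knife at (211,113). The side view agrees.

```bash
cat > h.py <<'E'
import numpy as np,cv2
from scipy.spatial.transform import Rotation as R
from bench import ctrl,get_image,camera_model
def Tw(st):
    T=np.eye(4);q=st['ee_rot'];T[:3,:3]=R.from_quat([q[1],q[2],q[3],q[0]]).as_matrix();T[:3,3]=st['tcp_pos'];return T
def cast(uv,m,T,z):
    uv=np.asarray(uv,float).reshape(-1,2)
    r=np.c_[(uv[:,0]-m['cx'])/m['fx'],(uv[:,1]-m['cy'])/m['fy'],np.ones(len(uv))]@T[:3,:3].T
    return T[:3,3]+r*((z-T[2,3])/r[:,2:])
def blob(mask,roi):
    k=np.zeros_like(mask);x0,y0,x1,y1=roi;k[y0:y1,x0:x1]=mask[y0:y1,x0:x1]
    n,l,s,c=cv2.connectedComponentsWithStats(k.astype(np.uint8));i=1+s[1:,4].argmax();return l==i
def pts(mask,m,T,z):
    c=max(cv2.findContours(mask.astype(np.uint8),0,1)[0],key=cv2.contourArea).reshape(-1,2)
    return cast(c,m,T,z)[:,:2]*1000
def rect(p):
    r=cv2.minAreaRect(p.astype(np.float32));return np.round(r[0],1),np.round(r[1],1),round(r[2],1)
E
python3 - <<'E'
from h import *
rois={'scene':dict(tray=(250,208,385,328),gauge=(205,185,262,215),knife=(185,130,240,155),bottle=(265,130,300,192),pot=(138,155,175,190)),
'side':dict(tray=(95,225,265,352),gauge=(222,172,262,218),knife=(296,148,337,175),bottle=(275,145,312,230),pot=(228,124,260,156))}
for n in rois:
    D=np.load(f'pics/{n}0.npz');im=D['im'];m=camera_model(n)
    hsv=cv2.cvtColor(im,cv2.COLOR_RGB2HSV);h,s,v=cv2.split(hsv)
    for k,z in(('tray',.004),('gauge',.010),('knife',.007)):
        M=(v>150)&(s<130) if k!='knife' else ((v>150)&(s<60))|((v>140)&(h<22)&(s>60))
        if k=='gauge':M=(v>140)&(s<60)
        b=blob(M,rois[n][k]);p=pts(b,m,m['T'],z);print(n,k,b.sum(),rect(p))
        if k=='tray':print(np.round(cv2.boxPoints(cv2.minAreaRect(p.astype(np.float32)))))
    for k,hh,r in(('bottle',0,31),('pot',0,34)):
        b=blob((v>140)&(s<60),rois[n][k]);d=D['d'];yy,xx=np.where(b&(d>0))
        P=np.c_[(xx-m['cx'])/m['fx'],(yy-m['cy'])/m['fy'],np.ones(len(xx))]*d[yy,xx][:,None]
        P=P@m['T'][:3,:3].T+m['T'][:3,3];print(n,k,P.min(0).round(3),P.max(0).round(3))
    # point samples in tray
S={'scene':dict(bristle=(360,262),handle=(335,290),rule1=(285,255),rule2=(315,228),gwide=(215,201),gnar=(257,203),kblade=(196,146),khand=(233,136))}
m=camera_model('scene')
for k,u in S['scene'].items():print(k,cast(u,m,m['T'],.008).round(3))
E
```

```text
scene tray 6529 (array([545.2, 223.8]), array([246. , 229.4]), 7.0)
[[409. 323.]
 [437.  95.]
 [681. 125.]
 [653. 353.]]
scene gauge 616 (array([587.8, -73.9]), array([ 56.2, 134.8]), 45.7)
scene knife 1373 (array([ 497.6, -308.4]), array([105.4, 180. ]), 50.1)
scene bottle [ 0.342 -0.097 -0.   ] [ 0.467 -0.017  0.182]
scene pot [ 0.658 -0.379 -0.003] [ 0.742 -0.258  0.065]
side tray 8324 (array([543.5, 224.2]), array([243.3, 229. ]), 7.0)
[[409. 323.]
 [437.  96.]
 [678. 125.]
 [650. 353.]]
side gauge 582 (array([581.5, -71.3]), array([ 51.1, 146.7]), 45.3)
side knife 383 (array([ 479.4, -295.9]), array([102.2, 114.1]), 24.0)
side bottle [ 0.402 -0.356 -0.002] [ 0.536 -0.017  0.174]
side pot [ 0.673 -0.431 -0.002] [ 0.801 -0.257  0.062]
bristle [[0.454 0.289 0.008]]
handle [[0.56  0.303 0.008]]
rule1 [[0.59  0.149 0.008]]
rule2 [[0.471 0.139 0.008]]
gwide [[ 0.628 -0.111  0.008]]
gnar [[ 0.539 -0.028  0.008]]
kblade [[ 0.546 -0.324  0.008]]
khand [[ 0.43  -0.283  0.008]]
```

Emit:
arm_command(
  plan=[
    [[407, -141, 30, -2.56, 70], [407, -141, 30, -2.56, 70], [407, -141, 30, -2.56, 70], [407, -141, 30, -2.56, 70], [407, -141, 30, -2.56, 70], [407, -141, 30, -2.56, 70], [407, -141, 30, -2.56, 70], [407, -141, 30, -2.56, 70], [407, -141, 30, -2.56, 70], [407, -141, 30, -2.56, 70], [407, -141, 30, -2.56, 70], [407, -141, 30, -2.56, 70], [407, -141, 30, -2.56, 70], [407, -141, 30, -2.56, 70], [407, -141, 30, -2.56, 70], [407, -141, 30, -2.56, 70]],
  ],
)

```text
time: 2.1
tcp_pos: [0.4906, -0.3035, 0.201]
ee_rot: [-0.0, 0.174, 0.985, 0.0]
force: [0.2, 1.1, 1.5]
width: 0.07
grasp_force: 0.0
```

```bash
cat >> h.py <<'E'
def shot(name):
    st=ctrl.get_state();im,d=get_image('wrist');m=camera_model('wrist');T=Tw(st)@m['hand_eye']
    np.savez(f'pics/{name}.npz',im=im,d=d,T=T,Tt=Tw(st));cv2.imwrite(f'pics/{name}.png',cv2.cvtColor(im,cv2.COLOR_RGB2BGR))
    print('t',st['time'],'tcp',np.round(st['tcp_pos']*1000,1),'yaw',yaw(st));return im,d,m,T,st
def yaw(st):
    t=Tw(st);return np.degrees(np.arctan2(t[1,0],t[0,0])).round(2)
def go(x,y,z,yw,st=None):
    "shift in tool axes (mm), turn (rad) to world mm target, yaw deg"
    st=st or ctrl.get_state();t=Tw(st);d=t[:3,:3].T@(np.array([x,y,z])-st['tcp_pos']*1000)
    print('go',d.round(1),'turn',round(-np.radians((yw-yaw(st)+180)%360-180),3))
E
python3 -c "
from h import *
shot('w1')"
```

```text
t 2.1 tcp [ 490.6 -303.5  201. ] yaw 159.94
```

View pics/w1.png

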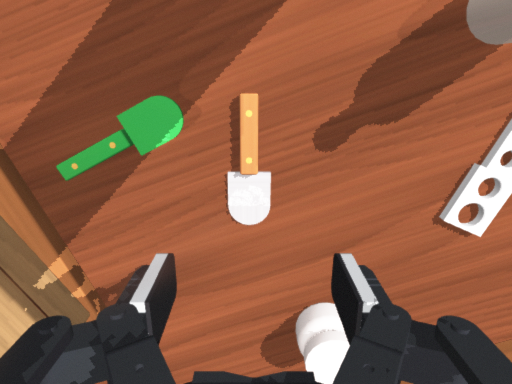

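The wrist picture shows the orange-handled knife with its handle from (249,94) to (249,174) and its nose at (249,223). The green decoy is at (120,140), the gauge is at the right edge, and the pot is at (325,335).

```bash
python3 - <<'E'
from h import *
D=np.load('pics/w1.npz');im=D['im'];T=D['T'];m=camera_model('wrist')
h,s,v=cv2.split(cv2.cvtColor(im,cv2.COLOR_RGB2HSV))
b=blob((v>190)&(s>100)&(h>8)&(h<22),(225,80,280,185));p=pts(b,m,T,.014);print('handle',b.sum(),rect(p))
c=blob((v>150)&(s<60),(215,165,285,232));q=pts(c,m,T,.004);print('blade',c.sum(),rect(q))
bh=cv2.boxPoints(cv2.minAreaRect(p.astype(np.float32)));hc=bh.mean(0)
a=q.mean(0)-hc;a/=np.linalg.norm(a)
# refine axis: handle long side direction
e=[bh[i]-bh[i-1] for i in range(4)];l=max(e,key=np.linalg.norm);l/=np.linalg.norm(l);l*=np.sign(l@a)
print('dir centroids',np.degrees(np.arctan2(a[1],a[0])),'dir handle',np.degrees(np.arctan2(l[1],l[0])))
tip=(q@l).max();lo=(p@l).min();print('length',tip-lo)
o=hc+l*(((tip+lo)/2)-hc@l);print('origin',o,'grip',o-10*l)
g=o-10*l;go(g[0],g[1],24,np.degrees(np.arctan2(l[1],l[0]))+180)
E
```

```text
handle 1374 (array([ 461. , -297.6]), array([16.7, 76.2]), 69.4)
blade 2031 (array([ 525.2, -321.5]), array([44.4, 57.6]), 70.0)
dir centroids -20.288397624996346 dir handle -20.619667
length 135.4641319598424
origin [ 488.68739725 -308.04931496] grip [ 479.32801081 -304.52768563]
go [ 10.2  -4.9 177.1] turn 0.01
```

Emit:
arm_command(
  plan=[
    [[10, -5, 50, 0.01, 45], [10, -5, 100, 0.01, 45], [10, -5, 150, 0.01, 45], [10, -5, 180, 0.01, 45], [10, -5, 193, 0.01, 45], [10, -5, 198, 0.01, 45], [10, -5, 198, 0.01, 45], [10, -5, 198, 0.01, 10], [10, -5, 198, 0.01, 10], [10, -5, 198, 0.01, 10], [10, -5, 198, 0.01, 10], [10, -5, 198, 0.01, 10]],
  ],
  grip_force=50,
)

```text
time: 3.65
tcp_pos: [0.4804, -0.3056, 0.0047]
ee_rot: [0.001, 0.178, 0.984, -0.001]
force: [-1.3, 1.3, 6.5]
width: 0.0163
grasp_force: 50.3
```

Emit:
arm_command(
  plan=[
    [[0, 0, -50, 0, 10], [0, 0, -110, 0, 10], [-8, 55, -120, -0.05, 10], [-17, 115, -120, -0.1, 10], [-26, 175, -120, -0.15, 10], [-35, 232, -120, -0.2, 10], [-42, 287, -120, -0.25, 10], [-5, 330, -120, -0.3, 10], [30, 370, -120, -0.35, 10], [65, 410, -120, -0.4, 10], [105, 450, -120, -0.45, 10], [139, 487, -120, -0.48, 10], [139, 487, -120, -0.48, 10], [139, 487, -120, -0.48, 10], [139, 487, -120, -0.48, 10]],
  ],
)

```text
time: 5.52
tcp_pos: [0.5206, 0.1989, 0.1234]
ee_rot: [0.0, -0.06, 0.998, -0.0]
force: [-0.4, -0.4, -0.1]
width: 0.0163
grasp_force: 49.5
```

```bash
python3 -c "
from h import *
shot('w2')"
```

```text
t 5.525 tcp [520.6 198.9 123.4] yaw -173.09
```

View pics/w2.png

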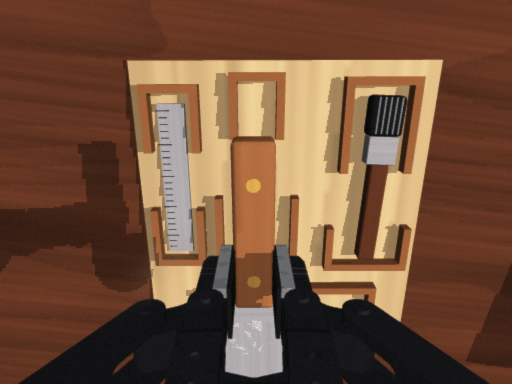

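The knife is held straight, with its handle from (232,137) to (275,305). The brush is in the gauge compartment, bristles at (385,115) and handle end at (367,258). The tray's far corners are at (128,62) and (440,60).

```bash
python3 - <<'E'
from h import *
D=np.load('pics/w2.npz');im=D['im'];T=D['T'];m=camera_model('wrist')
h,s,v=cv2.split(cv2.cvtColor(im,cv2.COLOR_RGB2HSV))
c0=np.array([544.3,224.]);a=np.radians(7.);ex=np.array([np.cos(a),np.sin(a)]);ey=np.array([-ex[1],ex[0]])
tr=lambda P:np.c_[(P[:,:2]*1000-c0)@ex,(P[:,:2]*1000-c0)@ey].round(1)
print('corners',tr(cast([(128,62),(440,60)],m,T,.004)))
print('knife ribs top in-edges',tr(cast([(237.5,110),(276.5,110),(224,235),(290,235)],m,T,.014)))
K=(v>90)&(s>100)&(h<22)
b=(D['d']<.27)&(D['d']>.05);k=blob(b&K,(222,120,284,245));p=pts(k,m,T,.132);print('knife handle',k.sum(),rect(p))
print('handle end, edges',tr(cast([(254,137.5),(233,160),(275,160),(236,240),(273,240)],m,T,.132)))
# brush
dk=blob((v<110)&~((s<40)&(v<25)&False),(355,165,390,258));p=pts(dk,m,T,.016);print('brush handle',dk.sum(),rect(p),tr(p.mean(0)[None]/1000))
fe=blob((s<60)&(v>130),(355,130,405,168));p=pts(fe,m,T,.016);print('ferrule',fe.sum(),rect(p),tr(p.mean(0)[None]/1000))
print('brush ends',tr(cast([(387,96),(367.5,259)],m,T,.016)))
E
```

```text
corners [[-118.6 -111.2]
 [-119.8  110. ]]
knife ribs top in-edges [[-86.2 -33.6]
 [-86.2  -5.8]
 [ 11.8 -45.9]
 [ 11.9   7.1]]
knife handle 5905 (array([480.6, 193.4]), array([52.6, 24.4]), 7.0)
handle end, edges [[-86.5 -22. ]
 [-77.6 -30.4]
 [-77.6 -13.7]
 [-42.5 -29.8]
 [-42.5 -13.9]]
brush handle 1846 (array([528.2, 290.6]), array([77.5, 15.8]), 5.0) [[-10.1  68.1]]
ferrule 792 (array([478.6, 288.7]), array([20.4, 21. ]), 5.2) [[-57.5  72.4]]
brush ends [[-95.9  71. ]
 [ 32.5  70.9]]
```

Emit:
arm_command(
  plan=[
    [[14, 2, 0, 0, 10], [14, 2, 40, 0, 10], [14, 2, 80, 0, 10], [14, 2, 100, 0, 10], [14, 2, 108, 0, 10], [14, 2, 112, 0, 10], [14, 2, 114, 0, 10], [14, 2, 114, 0, 10], [14, 2, 114, 0, 38], [14, 2, 114, 0, 38], [14, 2, 114, 0, 38], [14, 2, 114, 0, 38], [14, 2, 100, 0, 38], [14, 2, 60, 0, 38], [14, 2, 0, 0, 45], [14, 40, -50, 0, 45], [14, 80, -50, 0, 45], [14, 80, -50, 0, 45], [14, 80, -50, 0, 45]],
  ],
)

```text
time: 7.95
tcp_pos: [0.4959, 0.2773, 0.1735]
ee_rot: [-0.0, -0.061, 0.998, -0.0]
force: [0.0, 0.1, 0.3]
width: 0.045
grasp_force: 0.0
```

```bash
python3 -c "
from h import *
shot('w3')"
```

```text
t 7.95 tcp [495.9 277.3 173.5] yaw -172.96
```

View pics/w3.png

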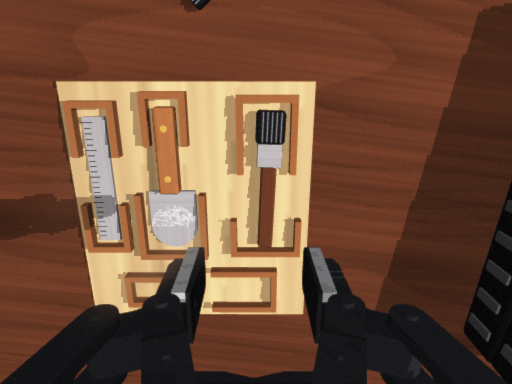

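The knife lies in its compartment, handle end at (164,107) and nose at (176,245). The brush has its bristles at (270,127) and handle end at (266,247).

```bash
python3 - <<'E'
from h import *
D=np.load('pics/w3.npz');im=D['im'];T=D['T'];m=camera_model('wrist')
h,s,v=cv2.split(cv2.cvtColor(im,cv2.COLOR_RGB2HSV))
c0=np.array([544.3,224.]);a=np.radians(7.);ex=np.array([np.cos(a),np.sin(a)]);ey=np.array([-ex[1],ex[0]])
tr=lambda P:np.c_[(P[:,:2]*1000-c0)@ex,(P[:,:2]*1000-c0)@ey].round(1)
print('corners',tr(cast([(57,82),(315.5,81)],m,T,.004)))
print('knife end,nose',tr(cast([(164,108)],m,T,.018)),tr(cast([(176,245)],m,T,.008)))
dk=blob(v<110,(250,168,285,246));p=pts(dk,m,T,.016);print('handle',dk.sum(),rect(p),tr(p.mean(0)[None]/1000))
for r in(175,195,215,235):
    x=np.where(dk[r])[0];print(r,x.min(),x.max(),tr(cast((x.mean(),r),m,T,.016)))
fe=blob((s<60)&(v>120),(250,140,290,170));p=pts(fe,m,T,.016);print('ferrule',fe.sum(),rect(p),tr(p.mean(0)[None]/1000))
br=blob((v<70),(250,105,290,146));p=pts(br,m,T,.016);print('bristle',br.sum(),rect(p),tr(p.mean(0)[None]/1000))
print('ends',tr(cast([(270,110),(265.5,248)],m,T,.016)))
E
```

```text
corners [[-119.  -110.6]
 [-120.2  111.9]]
knife end,nose [[-98.6 -16.7]] [[ 34.8 -18.1]]
handle 334 (array([527.7, 289.1]), array([76.4, 10.4]), 1.8) [[-10.8  66.4]]
175 260 266 [[-39.7  66.7]]
195 260 264 [[-20.6  66.3]]
215 259 264 [[-0.7 65.8]]
235 258 259 [[19.9 63.6]]
ferrule 567 (array([478.6, 288.8]), array([20.7, 21.9]), 4.8) [[-57.4  72.4]]
bristle 719 (array([453.2, 286.6]), array([28.2, 25. ]), 7.1) [[-82.6  73. ]]
ends [[-96.9  72.6]
 [ 33.8  70.5]]
```

Emit:
arm_command(
  plan=[
    [[-24, 13, 50, 0.02, 45], [-24, 13, 100, 0.02, 45], [-24, 13, 140, 0.02, 45], [-24, 13, 157, 0.02, 45], [-24, 13, 164, 0.02, 45], [-24, 13, 165, 0.02, 45], [-24, 13, 165, 0.02, 8], [-24, 13, 165, 0.02, 8], [-24, 13, 165, 0.02, 8], [-24, 13, 165, 0.02, 8], [-24, 13, 165, 0.02, 8], [-24, 13, 165, 0.02, 8]],
  ],
  grip_force=50,
)

```text
time: 9.5
tcp_pos: [0.5195, 0.2939, 0.0099]
ee_rot: [0.001, -0.051, 0.999, 0.0]
force: [-0.8, -1.0, 6.1]
width: 0.0121
grasp_force: 49.4
```

```bash
python3 -c "
from h import *
s=ctrl.get_state();print(yaw(s));go(630.8,224.5,105,97,s)"
```

```text
-174.13
go [-103.9  -80.4  -94.9] turn 1.551
```

Emit:
arm_command(
  plan=[
    [[0, 0, -40, 0, 8], [0, 0, -95, 0, 8], [-15, -10, -95, 0.18, 8], [-30, -20, -95, 0.36, 8], [-45, -35, -95, 0.54, 8], [-60, -45, -95, 0.72, 8], [-75, -55, -95, 0.9, 8], [-90, -70, -95, 1.08, 8], [-104, -80, -95, 1.26, 8], [-104, -80, -95, 1.44, 8], [-104, -80, -95, 1.55, 8], [-104, -80, -95, 1.55, 8], [-104, -80, -95, 1.55, 8]],
  ],
)

```text
time: 11.12
tcp_pos: [0.6301, 0.2246, 0.1035]
ee_rot: [0.0, 0.661, 0.75, 0.0]
force: [0.0, 0.5, 0.1]
width: 0.012
grasp_force: 48.9
```

```bash
python3 -c "
from h import *
shot('w4')"
```

```text
t 11.125 tcp [630.1 224.6 103.5] yaw 97.18
```

View pics/w4.png

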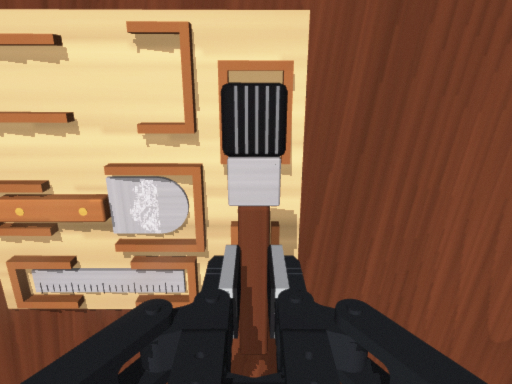

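The held brush is straight, with its bristle end at (254,83). It sits over the brush compartment, whose inner edges at the wide end are at x of about 228 and 284. The knife and rule are in place.

```bash
python3 - <<'E'
from h import *
D=np.load('pics/w4.npz');T=D['T'];m=camera_model('wrist')
c0=np.array([544.3,224.]);a=np.radians(7.);ex=np.array([np.cos(a),np.sin(a)]);ey=np.array([-ex[1],ex[0]])
tr=lambda P:np.c_[(P[:,:2]*1000-c0)@ex,(P[:,:2]*1000-c0)@ey].round(1)
print('bristle end',tr(cast([(254,83),(223,120),(286,120),(229,180),(280,180)],m,T,.1096)))
print('ribs',tr(cast([(228,120),(284,120),(256,69)],m,T,.014)))
print('tcp',tr(D['Tt'][:3,3][None]))
E
```

```text
bristle end [[85.1 69.9]
 [73.1 56.1]
 [97.6 56.2]
 [75.  31.8]
 [96.  31.9]]
ribs [[ 68.1  44.7]
 [105.1  44.9]
 [ 86.4  76.6]]
tcp [[85.2 -9.8]]
```

Emit:
arm_command(
  plan=[
    [[0, 1, 40, 0, 8], [0, 1, 70, 0, 8], [0, 1, 85, 0, 8], [0, 1, 91, 0, 8], [0, 1, 93, 0, 8], [0, 1, 93, 0, 8], [0, 1, 93, 0, 30], [0, 1, 93, 0, 30], [0, 1, 93, 0, 30], [0, 1, 93, 0, 30], [0, 1, 80, 0, 30], [0, 1, 40, 0, 30], [0, 1, -15, 0, 30], [-40, -10, -50, -0.1, 60], [-95, -25, -80, -0.25, 70], [-150, -42, -97, -0.4, 70], [-205, -58, -97, -0.55, 70], [-255, -73, -97, -0.66, 70], [-290, -83, -97, -0.66, 70], [-290, -83, -97, -0.66, 70]],
  ],
)

```text
time: 13.68
tcp_pos: [0.5831, -0.0763, 0.2014]
ee_rot: [0.001, 0.386, 0.923, -0.0]
force: [0.6, 1.8, -0.5]
width: 0.07
grasp_force: 0.0
```

```bash
python3 - <<'E'
from h import *
im,d,m,T,st=shot('w5')
h,s,v=cv2.split(cv2.cvtColor(im,cv2.COLOR_RGB2HSV))
b=blob((v>140)&(s<60),(120,30,400,250));p=pts(b,m,T,.010);print(b.sum(),rect(p));print(cv2.boxPoints(cv2.minAreaRect(p.astype(np.float32))).round(1))
E
```

```text
t 13.675 tcp [583.1 -76.3 201.4] yaw 134.63
4100 (array([584.7, -75.6]), array([ 47. , 131.1]), 46.4)
[[ 521.   -47.4]
 [ 616.  -137.8]
 [ 648.4 -103.8]
 [ 553.5  -13.3]]
```

View pics/w5.png

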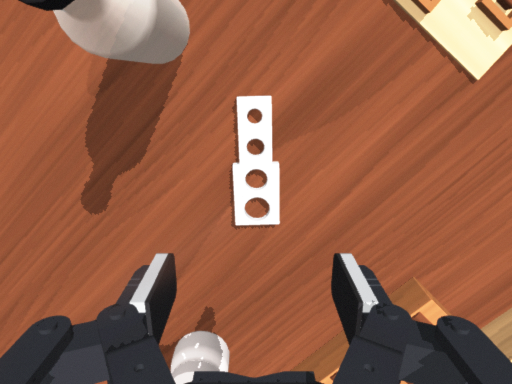

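Gauge found: centre (256,160) in the picture, wide end at the bottom (257,225), size 47x131 mm, which fits. The bottle is at the top left. Before going down I check the room between the arm and the bottle.

```bash
python3 - <<'E'
from h import *
for n in('scene','side'):
    im,d=get_image(n);m=camera_model(n);yy,xx=np.where(d>0);P=np.c_[(xx-m['cx'])/m['fx'],(yy-m['cy'])/m['fy'],np.ones(len(xx))]*d[yy,xx][:,None]
    P=P@m['T'][:3,:3].T+m['T'][:3,3]
    B=(np.hypot(P[:,0]-.436,P[:,1]+.05)<.06)&(P[:,2]>.02)&(P[:,2]<.2);print(n,'bottle',B.sum(),P[B].min(0).round(3),P[B].max(0).round(3))
    for x in(.36,.40,.44,.48,.52,.56):
        k=(abs(P[:,0]-x)<.02)&(abs(P[:,1]+.06)<.11)&(P[:,2]>.21);print(x,k.sum(),P[k,2].min().round(3) if k.any() else None,end='; ')
    print()
go(596.3,-86.6,-1,136.4)
E
```

```text
scene bottle 894 [ 0.407 -0.075  0.02 ] [ 0.468 -0.017  0.194]
0.36 16 0.583; 0.4 195 0.567; 0.44 576 0.555; 0.48 949 0.541; 0.52 1294 0.528; 0.56 1705 0.21; 
side bottle 1631 [ 0.401 -0.066  0.02 ] [ 0.463 -0.017  0.191]
0.36 0 None; 0.4 0 None; 0.44 0 None; 0.48 0 None; 0.52 177 0.252; 0.56 2848 0.21; 
go [-18.8  -0.8 201.9] turn -0.027
```

Emit:
arm_command(
  plan=[
    [[-19, -1, 50, -0.03, 65], [-19, -1, 100, -0.03, 65], [-19, -1, 150, -0.03, 65], [-19, -1, 180, -0.03, 65], [-19, -1, 194, -0.03, 65], [-19, -1, 200, -0.03, 65], [-19, -1, 202, -0.03, 65], [-19, -1, 202, -0.03, 65], [-19, -1, 202, -0.03, 38], [-19, -1, 202, -0.03, 38], [-19, -1, 202, -0.03, 38], [-19, -1, 202, -0.03, 38], [-19, -1, 202, -0.03, 38]],
  ],
  grip_force=60,
)

```text
time: 15.45
tcp_pos: [0.5969, -0.088, -0.0003]
ee_rot: [0.001, 0.37, 0.929, 0.0]
force: [-0.3, 0.6, 5.5]
width: 0.044
grasp_force: 62.0
```

```bash
python3 -c "
from h import *
s=ctrl.get_state();print(yaw(s));go(630,100,110,150,s);go(520,291.5,110,187,s)"
```

```text
136.57
go [ 105.   159.4 -110.4] turn -0.234
go [ 316.5  222.8 -110.7] turn -0.88
```

Emit:
arm_command(
  plan=[
    [[0, 0, -45, 0, 38], [0, 0, -100, 0, 38], [35, 45, -110, -0.08, 38], [70, 100, -110, -0.16, 38], [105, 155, -110, -0.24, 38], [150, 172, -110, -0.36, 38], [200, 188, -110, -0.5, 38], [250, 202, -110, -0.65, 38], [290, 215, -110, -0.8, 38], [316, 223, -110, -0.88, 38], [316, 223, -110, -0.88, 38], [316, 223, -110, -0.88, 38], [316, 223, -110, -0.88, 38]],
  ],
)

```text
time: 17.08
tcp_pos: [0.5205, 0.2905, 0.1083]
ee_rot: [0.0, -0.06, 0.998, -0.0]
force: [-0.5, -0.8, -0.1]
width: 0.044
grasp_force: 61.8
```

```bash
python3 -c "
from h import *
shot('w6');go(519.9,291.5,4.3,187)"
```

```text
t 17.075 tcp [520.5 290.5 108.3] yaw -173.12
go [  0.5   1.1 104. ] turn -0.002
```

View pics/w6.png

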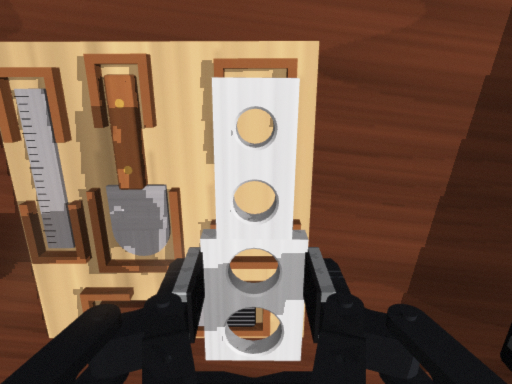

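The gauge is held straight, with its narrow end at row 79 and columns 213–298, over its compartment.

```bash
python3 - <<'E'
from h import *
D=np.load('pics/w6.npz');T=D['T'];m=camera_model('wrist')
c0=np.array([544.3,224.]);a=np.radians(7.);ex=np.array([np.cos(a),np.sin(a)]);ey=np.array([-ex[1],ex[0]])
tr=lambda P:np.c_[(P[:,:2]*1000-c0)@ex,(P[:,:2]*1000-c0)@ey].round(1)
print('narrow end',tr(cast([(213,79),(298.5,79),(216,210),(294,210),(202,232),(307,232),(205,360),(303,360)],m,T,.1186)))
print('ribs',tr(cast([(223,72),(288,72)],m,T,.014)),'tcp',tr(D['Tt'][:3,3][None]))
E
```

```text
narrow end [[-97.   54.1]
 [-97.   85.1]
 [-45.9  53.3]
 [-45.9  85.3]
 [-36.   47.1]
 [-36.   91.2]
 [ 31.8  45.2]
 [ 31.9  92.5]]
ribs [[-100.6   49.1]
 [-100.5   91.2]] tcp [[-15.5  68.9]]
```

Emit:
arm_command(
  plan=[
    [[0, 1, 40, 0, 38], [0, 1, 75, 0, 38], [0, 1, 93, 0, 38], [0, 1, 100, 0, 38], [0, 1, 103, 0, 38], [0, 1, 104, 0, 38], [0, 1, 104, 0, 38], [0, 1, 104, 0, 60], [0, 1, 104, 0, 60], [0, 1, 104, 0, 60], [0, 1, 104, 0, 60], [0, 1, 85, 0, 60], [0, 1, 40, 0, 60], [0, 1, -20, 0, 60], [-10, -40, -80, 0, 60], [-20, -70, -120, 0, 60], [-20, -70, -120, 0, 60], [-20, -70, -120, 0, 60]],
  ],
)

```text
time: 19.38
tcp_pos: [0.5477, 0.2244, 0.2278]
ee_rot: [-0.0, -0.061, 0.998, 0.0]
force: [-0.4, -0.0, -0.9]
width: 0.0603
grasp_force: 0.0
```

```bash
python3 -c "
from h import *
shot('w7')"
```

```text
t 19.375 tcp [547.7 224.4 227.8] yaw -173.04
```

View pics/w7.png

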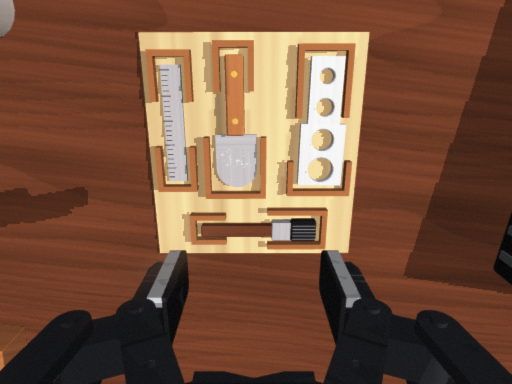

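All three tools are in their compartments: knife (235,120), gauge (325,120), brush (260,230). The rule is in place. One numeric check of positions and heights before handing in.

```bash
python3 - <<'E'
from h import *
D=np.load('pics/w7.npz');T=D['T'];d=D['d'];m=camera_model('wrist')
c0=np.array([544.3,224.]);a=np.radians(7.);ex=np.array([np.cos(a),np.sin(a)]);ey=np.array([-ex[1],ex[0]])
tr=lambda P:np.c_[(P[:,:2]*1000-c0)@ex,(P[:,:2]*1000-c0)@ey].round(1)
print('gauge ends (-97,70)(33,70)',tr(cast([(327,56),(321.5,186)],m,T,.014)))
print('knife ends (-100,-20)(36,-20)',tr(cast([(234.5,55)],m,T,.018)),tr(cast([(236,188)],m,T,.008)))
print('brush ends (86,-60)(86,70)',tr(cast([(202,230),(316,230)],m,T,.016)))
def hz(*uv):
    for u,v in uv:
        P=np.array([(u-m['cx'])/m['fx'],(v-m['cy'])/m['fy'],1])*np.median(d[v-1:v+2,u-1:u+2]);print((u,v),round((T[:3,:3]@P+T[:3,3])[2]*1000,1),end=' ')
hz((318,65),(335,90),(306,160),(340,180),(235,90),(235,65),(236,125),(225,150),(236,183),(215,230),(255,230),(280,230),(305,230),(200,100))
E
```

```text
gauge ends (-97,70)(33,70) [[-97.7  70.6]
 [ 33.3  73.6]]
knife ends (-100,-20)(36,-20) [[-98.3 -18.1]] [[ 37.6 -19.3]]
brush ends (86,-60)(86,70) [[ 84.6 -57.9]
 [ 84.6  70.3]]
(318, 65) 13.8 (335, 90) 13.8 (306, 160) 14.1 (340, 180) 13.0 (235, 90) 17.7 (235, 65) 17.4 (236, 125) 17.9 (225, 150) 7.6 (236, 183) 7.4 (215, 230) 15.3 (255, 230) 15.9 (280, 230) 14.5 (305, 230) 15.2 (200, 100) 3.9
```

All points are within 4 mm and all heights match tools lying flat on the tray floor, so I hand in.

```bash
python3 -c "
from bench import workorder
print(workorder.sign_off())"
```

```text
the job is handed in; nothing more can be done
None
```

The job is handed in: the last wrist-camera check had the brush, gauge and knife flat in their own compartments within 4 mm of their places, the rule was still in its compartment, and nothing touched the bottle or pot; the sign-off returned no verdict.

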